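# Close a battery stack in its clamping fixture

### The job

Take the end plate whose two holes are far apart from the sloped rack and lower it, level and gently (not dropped), over the two guide pins of the clamping fixture until it lies flat on the cell stack. Then swing the hinged steel bail over it, all the way down, so that it keeps the plate in. Leave the other plate in the rack and everything else on the bench where it is, and let go.

Things in the scene. Friction and masses are not known exactly. Their poses are not given: they have to be found in the camera images.
- top_plate: the end plate to fit: aluminium, 180 (its x) by 64 (y) by 10 mm (z), 0.25 to 0.5 kg. Origin: centre of its underside; z towards its handle side. Two 12 mm through holes at x = -75 and +75 mm, y = 0; either way round fits. At the start it lies in one of the rack's two bays, handle up, x pointing straight up the 25 degree slope, its lower end on an 8 mm lip
- plate_handle (a point): middle of the top of the end plate's handle, a black block in the centre of the plate: 24 mm along the plate's x, 40 mm along y, 30 mm tall; its top lies 40 mm above the plate's origin
- spare_plate: a plate of the same size and handle for a smaller stack: its two holes lie only 40 mm either side of its centre. It lies in the rack's other bay, 84 mm (centre to centre) beside the end plate, and is to stay there
- rack: fixed plywood rack with blue feet; its face slopes up towards its +x at 25 degrees, with two bays side by side along y. About 190 (x) by 172 (y), 145 mm high. Origin: on the bench, under the middle of the face, which is there 95 mm high; bay centres 42 mm either side in y, divided by a strip 8 mm wide, 5 mm high
- fixture: fixed clamping fixture: dark base 130 (x) by 220 (y) by 16 mm, on it a strapped stack of blue and grey battery cells, 56 by 124 mm, its flat top 96 mm above the bench. Origin: on the bench, under the middle of the stack; z up. A fully seated plate has its origin 96 mm straight above the fixture's origin and its x along the fixture's y
- hinge (a point): middle of the bail's hinge axis, which runs along the fixture's y at x = 55 mm, 112 mm above the bench, between two posts (18 by 10 mm, 120 mm high) at y = -56 and +56 mm
- pin_a (a point): tip of a guide pin at x = 0, y = -75 mm of the fixture, 136 mm above the bench: 10 mm steel, the top 14 mm tapered, 30 mm above a seated plate
- pin_b (a point): tip of the other, equal guide pin at x = 0, y = +75 mm of the fixture
- bail (a joint): angle of the bail, a steel U hinged on the fixture: two 8 mm arms (y = -45 and +45 mm) joined by a crossbar. 0 = closed, against a hard stop: arms level, 2 mm above the seated plate, past its handle, crossbar in front of the stack; pi/2 = upright; starts leaning back, at 1.8 to 2.1 (stop at 2.4). Stiff (about 1.5 N at the crossbar): stays where it is left
- bail_bar (a point): middle of the bail's round crossbar (12 mm thick, along the fixture's y, 110 mm from the hinge), on its axis; at bail angle t it lies at x = 55 - 110 cos t, y = 0, z = 112 + 110 sin t mm of the fixture
- spray_can: green can, 62 mm across, 175 mm tall, standing on the bench between rack and fixture. Origin: centre of its underside
- multimeter: black meter, 125 (x) by 66 by 30 mm, lying face up. Origin: centre of its underside
- loose_cell: flat blue cell, 150 (x) by 60 by 20 mm. Origin: centre of its underside
- screwdriver: screwdriver lying along its x. About 200 mm long
- screw_tray: grey open tray, 110 (x) by 80 by 35 mm. Origin: centre of its underside
- wrench: wrench lying along its x. About 170 mm long
- tape_roll: black roll lying flat, 84 mm across, 25 mm high. Origin: centre of its underside
Things that resemble listed ones, but are neither listed nor needed, are in the scene too. What is shaped like the top_plate but blue or red is not meant.

How it is judged:
By the outcome, as a careful person would: the job done as asked, in the order asked, and still so for the second after the job is handed in, with the robot touching nothing.
It also fails if it takes over 61 s, if anything falls off the work surface, if the arm or the gripper's body presses on something with over 40 N, if the wrist force passes 120 N, or if a joint passes its speed limit or range.

### The arm

A 6-joint arm with a two-finger parallel gripper is mounted at the origin on the work surface. World frame = base frame: x ahead of the robot, y to its left, z up, the work surface at z = 0. Lengths are in m, angles in rad, forces in N, time in s.
With the tool pointing down it reaches from about 0.25 to 0.85 m from the base axis. Payload 12.5 kg.
Tool frame: the origin (TCP) lies midway between the tips of the shut fingers; the grasp point (between the pads) lies 19 mm behind it; z points along the fingers, x is the direction in which the jaws open and shut, and the axes are right-handed (so a half turn about z gives the same grasp; the last joint's range is limited). The gripper opens to 93 mm and grips with 3 to 60 N. Pads are 15 mm wide; open, the fingers measure 128 mm over their backs; the gripper's body (75 mm by 188 mm) begins 65 mm behind the grasp point.
Start: joints at [1.173, 0.351, 1.652, -0, 1.139, -0.085], TCP at [0.169, 0.523, 0.219] pointing down, gripper open.
Joint ranges: [-2.75, 2.75], [-0.79, 2.1], [0.01, 2.65], [-1.57, 4.71], [0.07, 3.14], [-2.87, 2.87]. Speed limits (rad/s): [2.22, 2.22, 2.79, 3.14, 3.14, 3.14].

### API

Orientations are given as a unit quaternion [x, y, z, w].
In Python, from bench import telemetry, imaging, job, nets gives the robot as it stands.
- The arm moves only by the tool servo_tool, never from a script. Its argument "targets" is a list of rows, each an object with "gripper": the closure, from 0 (fully open) to 1 (shut); "dp": the shift along the tool's x, y, z in m, a list of three; "yaw": the turn about the tool's z in rad. In form: [{"gripper": gripper, "dp": [x, y, z], "yaw": yaw}, ...]. A call has exactly 8 rows; each row shifts and turns the commanded pose from where the row before left it, along the tool's axes as they then stand; what a row does not reach is not made up. A row lasts 1/8 s, in which the tool goes at most 62.5 mm and 10.7 degrees, less where a joint would pass 70% of its speed; a pose out of reach is approached as far as the arm can. A call is refused whole if a number of a shift passes 0.0625 or a number of a turn 0.188, either way. A call with a gripper value outside its range is refused whole. The fingers move at their own pace and stop on an object; "squeeze" is the grip in N (left out, the last holds). Time passes only in rows, so rows that do not move let the fingers close, or fill a call up. It gives the time, the measured TCP pose, the force and the opening at its end, in the units of the state.
- telemetry.state(): the state, without advancing time (a new reading comes with each control period).
- imaging.camera(name): name is "scene" or "top" or "wrist"; returns (picture, depth): 400x640x3 uint8, red, green, blue; 400x640 float32, m along the optical axis (not along the pixel's ray), 0 where there is no reading.
- imaging.calibration(name): a dict with "K" (3x3 intrinsics, pixels), "R" (3x3) and "t" (3): a world point X has camera coordinates R X + t. Camera axes: x right, y down, z forward; pixel columns grow to the right and rows downward; lengths in m; the calibration is good to about 2 mm. A picture is of the moment at which its call begins: read the wrist's pose just before it. calibration takes no time and is no camera call; for the wrist camera it gives the pose at the moment of the call.
- job.close_job(): hands the job in, once; it reports no verdict.
Trained networks look in the newest picture that a camera, given by its name, has taken for a name from the list of things; names that differ only in an ending like _2 or _b are one class to them, and where a whole thing is asked for, a point or a joint stands for the part that bears it (a point fixed in the world has none). Each returns a list of dicts, best first, with "confidence" (0 to 1); they miss things now and then, are a little off and sometimes report something else, mostly with a low value. They report only what shows in the picture. A call takes as long as a camera call. They do not tell look-alikes from the thing itself.
- nets.outline_of(camera, label): "region" (400x640 bool, what is visible of it) and "at" ([column, row] in pixels, amid what is visible of it).
The state is a dict: "time_s": time; "q": joint angles; "dq": joint speeds; "effort": joint torques, N m; "position": TCP position; "tcp_rot": TCP orientation; "ft_force": force on the tool from outside, world axes, zero at the start; "wrist_torque": the same for the moment, N m; "gripper_width": opening from 0.0 (shut) to 1.0 (fully open).
Only numpy, scipy, OpenCV 4.12 (cv2) and the standard library are available. Lean on these libraries where they do the work, as an engineer would, in place of code of your own. Each camera call takes 0.05 s, during which the arm holds its last target. There are 200 camera calls.

## Working session

There is one attempt and no reset: what is moved stays moved. The work goes in short steps, Python scripts to look and compute and a tool call to move; the robot and the scene stay as the last step left them, time stands still between calls to the robot, and variables do not carry over. Pictures are saved under pics/ and viewed, about 8 in all and at most 12, crops included, and the job is handed in when it is done.

Besides the shell and the picture viewer there is one more tool, called after "Call:" by a JSON object that holds its "op" and its "data", one argument or row to a line. servo_tool: Moves the arm, as the interface text tells. Its arguments: {"type":"object","properties":{"targets":{"type":"array"},"squeeze":{"type":"number"}},"required":["targets"]}

```bash
mkdir -p pics; ls; cat > h.py <<'E'
import numpy as np, cv2
from bench import telemetry, imaging, job, nets
from scipy.spatial.transform import Rotation as Rn
np.set_printoptions(precision=4,suppress=True)
def shot(n):
    c=imaging.calibration(n); p,d=imaging.camera(n); return p,d,{k:np.array(c[k]) for k in 'KRt'}
def cloud(d,c):
    v,u=np.mgrid[:d.shape[0],:d.shape[1]]
    K=c['K']; x=np.stack([(u-K[0,2])/K[0,0]*d,(v-K[1,2])/K[1,1]*d,d],-1)
    return (x-c['t'].ravel())@c['R']   # world, HxWx3
def proj(X,c):
    q=np.atleast_2d(X)@c['R'].T+c['t'].ravel(); q=q@c['K'].T; return q[:,:2]/q[:,2:]
def save(n,p): cv2.imwrite('pics/'+n+'.png',p[...,::-1])
E
python3 - <<'E'
from h import *
s=telemetry.state();print(s['position'],s['tcp_rot'],s['ft_force'],s['time_s'])
for n in('top','scene'):
    p,d,c=shot(n); save(n,p); np.savez(n,p=p,d=d,**c)
    print(n,-c['R'].T@c['t'].ravel())
    P=cloud(d,c)
    for l in('top_plate','plate_handle','rack','fixture','bail','spray_can'):
        for r in nets.outline_of(n,l)[:4]:
            m=r['region']&(d>0); print(l,round(r['confidence'],2),r['at'],m.sum(),np.median(P[m],0) if m.any() else '')
E
```

```text
pics
[0.1691 0.523  0.2181] [ 0.8086  0.5884 -0.0005  0.0003] [-0.6993 -0.2185  0.0995] 0.0
top [ 0.3332 -0.0189  1.421 ]
top_plate 0.87 [416.6, 278.2] 975 [ 0.1941 -0.3512  0.009 ]
top_plate 0.86 [391.2, 191.2] 1019 [ 0.4782 -0.2448  0.1126]
top_plate 0.64 [263.2, 251.2] 938 [0.2832 0.1898 0.0091]
plate_handle 0.89 [417.7, 275.5] 964 [ 0.1927 -0.3518  0.009 ]
plate_handle 0.65 [389.8, 193.3] 1023 [ 0.4739 -0.2449  0.1119]
plate_handle 0.63 [258.2, 249.4] 890 [0.2833 0.1891 0.0093]
rack 0.64 [373.6, 187.1] 995 [ 0.4947 -0.2015  0.1058]
fixture 0.63 [250.9, 178.9] 2694 [0.5285 0.2232 0.0181]
bail 0.77 [236.7, 138.9] 277 [0.6214 0.2512 0.1939]
bail 0.2 [197.0, 157.6] 402 [0.6086 0.4514 0.0206]
spray_can 0.76 [311.8, 173.9] 386 [0.5271 0.0063 0.1711]
scene [1.4088 0.6066 0.87  ]
top_plate 0.85 [254.1, 170.1] 385 [ 0.4866 -0.2353  0.123 ]
top_plate 0.76 [410.4, 211.1] 858 [0.2962 0.199  0.0093]
top_plate 0.74 [287.4, 154.7] 389 [ 0.2128 -0.3375  0.0099]
plate_handle 0.94 [257.4, 171.5] 379 [ 0.4869 -0.2345  0.1224]
plate_handle 0.72 [286.6, 152.4] 383 [ 0.2122 -0.338   0.01  ]
plate_handle 0.64 [405.4, 212.5] 887 [0.2954 0.2    0.0092]
plate_handle 0.35 [341.0, 208.4] 677 [0.402  0.0157 0.0282]
rack 0.65 [271.2, 195.4] 1630 [ 0.5457 -0.1638  0.045 ]
rack 0.6 [384.9, 256.3] 3908 [0.5605 0.2438 0.0406]
fixture 0.92 [383.4, 253.0] 4123 [0.5599 0.2428 0.0343]
bail 0.79 [376.4, 224.6] 356 [0.6289 0.2448 0.2088]
bail 0.5 [341.5, 202.8] 666 [0.4018 0.0153 0.0283]
spray_can 0.63 [311.3, 212.7] 1261 [0.5633 0.0233 0.1088]
spray_can 0.55 [386.8, 258.0] 3992 [0.5604 0.2439 0.0379]
```

```bash
python3 - <<'E'
from h import *
z=np.load('top.npz'); p=z['p']
a=cv2.resize(p[100:300,170:450],None,fx=2.8,fy=2.8,interpolation=cv2.INTER_CUBIC); save('topcrop',a)
E
```

```text
(no output)
```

View pics/topcrop.png

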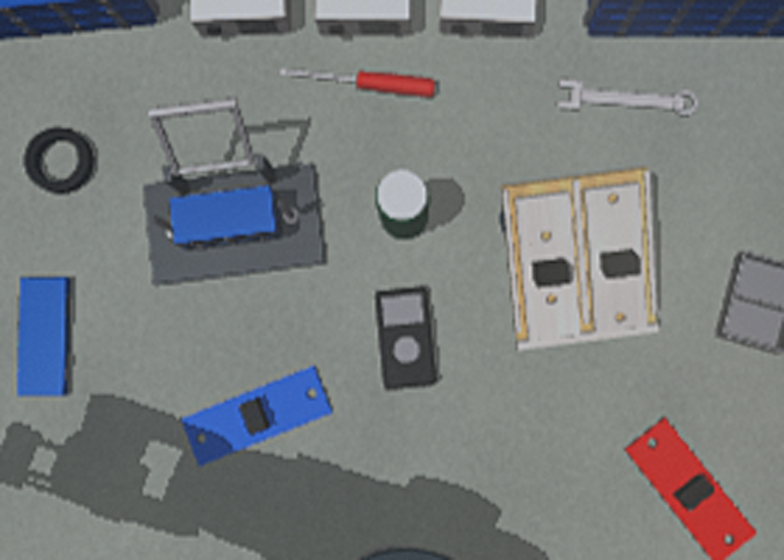

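The crop shows the rack's right plate at crop (620,262), holes (613,198) and (620,317), far apart, so that is the target. Look-alikes are the spare at crop (545,270) with close holes, the blue plate at (258,415) and the red one at (692,490). The bail leans back towards world +x, with the fixture at (235,225).

```bash
cat > m.py <<'E'
from h import *
z=np.load('top.npz'); p,d=z['p'],z['d']; c={k:z[k] for k in 'KRt'}; P=cloud(d,c)
def rect(m):
    r=cv2.minAreaRect(P[m][:,:2].astype(np.float32)); return r
Z=P[...,2]
def ray(u,v,n,o):
    C=-c['R'].T@c['t'].ravel(); r=c['R'].T@np.linalg.solve(c['K'],[u,v,1]); return C+r*((o-C)@n)/(r@n)
# plate plane
v,u=np.mgrid[:400,:640]
pl=(u>382)&(u<398)&(v>170)&(v<216)&(p.min(2)>150)&(d>0)
Q=P[pl]; A=np.c_[Q[:,:2],np.ones(len(Q))]
for _ in range(3):
    k=np.linalg.lstsq(A,Q[:,2],rcond=None)[0]; e=abs(A@k-Q[:,2]); g=e<.004; Q,A=Q[g],A[g]
n=np.array([-k[0],-k[1],1]);n/=np.linalg.norm(n)
print('n',n,'tilt',np.degrees(np.arccos(n[2])),'dir yaw',np.degrees(np.arctan2(k[1],k[0])),len(Q),Q.min(0),Q.max(0))
f=lambda a,b:ray(170+a/2.8-.3,100+b/2.8-.3,n,np.r_[0,0,k[2]])
h1,h2=f(613,198),f(620,317); print('holes',h1,h2,np.linalg.norm(h1-h2),np.degrees(np.arctan2(*(h1-h2)[1::-1])))
M=(h1+h2)/2; print('mid top',M,'handle top',M+.03*n)
hd=(u>378)&(u<402)&(v>183)&(v<204)&(p.max(2)<70)&(d>0); print('handle px',hd.sum(),np.median(P[hd],0),P[hd].min(0),P[hd].max(0))
for nm,m in(('stack',(u>225)&(u<275)&(v>160)&(v<195)&(abs(Z-.096)<.006)),('base',(u>215)&(u<292)&(v>150)&(v<206)&(abs(Z-.016)<.005)),('can',(u>298)&(u<330)&(v>155)&(v<185)&(Z>.165)),
  ('bar',(u>215)&(u<265)&(v>130)&(v<163)&(Z>.195))):
    print(nm,m.sum(),rect(m),P[m].mean(0))
E
python3 m.py
```

```text
n [-0.4176 -0.0706  0.9059] tilt 25.05930443351324 dir yaw 9.589356479960855 445 [ 0.3999 -0.2779  0.064 ] [ 0.5411 -0.2206  0.1367]
holes [ 0.5421 -0.2393  0.1346] [ 0.4071 -0.2571  0.071 ] 0.15032618934031455 7.511468495873422
mid top [ 0.4746 -0.2482  0.1028] handle top [ 0.4621 -0.2503  0.13  ]
handle px 41 [ 0.4653 -0.2443  0.1255] [ 0.4523 -0.2671  0.1082] [ 0.4843 -0.2291  0.1343]
stack 584 ((0.5355634689331055, 0.22215229272842407), (0.07900918275117874, 0.15237227082252502), 4.386858940124512) [0.5259 0.2241 0.0947]
base 1175 ((0.5253741145133972, 0.22481393814086914), (0.12987974286079407, 0.22041568160057068), 7.848601341247559) [0.5186 0.2188 0.0152]
can 257 ((0.4523999094963074, -0.016352638602256775), (0.2316286414861679, 0.05639747157692909), 14.918342590332031) [0.5351 0.006  0.1878]
bar 145 ((0.5062780976295471, 0.10893353074789047), (0.42241722345352173, 0.08205190300941467), 47.45057678222656) [0.6132 0.2275 0.2625]
```

```bash
cat >> h.py <<'E'
def tool():
    s=telemetry.state(); R=Rn.from_quat(s['tcp_rot']).as_matrix(); return np.array(s['position']),R,s
def togo(target,ang=None,rows=8):
    """dp total in tool axes AFTER the yaw; yaw total; ang = world angle (deg) of tool x"""
    p,R,s=tool(); a0=np.degrees(np.arctan2(R[1,0],R[0,0])); y=0
    if ang is not None: y=-np.radians((ang-a0+90)%180-90)
    R2=R@Rn.from_rotvec([0,0,y]).as_matrix(); dp=R2.T@(np.array(target)-p)
    print('t',s['time_s'],'pos',p,'ang',round(a0,2),'q6',round(s['q'][5],2),'w',round(s['gripper_width'],3),'F',np.array(s['ft_force']))
    print('yaw',round(y,4),'dp',dp,'per row/%d'%rows,dp/rows)
E
python3 -c "
from h import *
togo([.463,-.249,.29],98,14)"
```

```text
t 0.7 pos [0.1692 0.5233 0.2186] ang 72.08 q6 -0.08 w 0.997 F [ 0.2657  0.423  -0.2778]
yaw -0.4524 dp [-0.8057  0.1834 -0.0714] per row/14 [-0.0575  0.0131 -0.0051]
```

Call:
{"op": "servo_tool", "data": {
  "targets": [
    {"gripper": 0.3, "dp": [0, 0, -0.024], "yaw": -0.151},
    {"gripper": 0.3, "dp": [0, 0, -0.024], "yaw": -0.151},
    {"gripper": 0.3, "dp": [0, 0, -0.024], "yaw": -0.15},
    {"gripper": 0.3, "dp": [-0.05, 0.011, 0], "yaw": 0},
    {"gripper": 0.3, "dp": [-0.055, 0.0125, 0], "yaw": 0},
    {"gripper": 0.3, "dp": [-0.055, 0.0125, 0], "yaw": 0},
    {"gripper": 0.3, "dp": [-0.055, 0.0125, 0], "yaw": 0},
    {"gripper": 0.3, "dp": [-0.055, 0.0125, 0], "yaw": 0}
  ],
  "squeeze": 15
}}

```text
time_s: 1.7
position: [0.2673, 0.2628, 0.2908]
tcp_rot: [0.656, 0.755, 0.0, 0.0]
ft_force: [1.3, 0.9, 0.4]
gripper_width: 0.7
```

Call:
{"op": "servo_tool", "data": {
  "targets": [
    {"gripper": 0.3, "dp": [-0.055, 0.0125, 0], "yaw": 0},
    {"gripper": 0.3, "dp": [-0.055, 0.0125, 0], "yaw": 0},
    {"gripper": 0.3, "dp": [-0.055, 0.0125, 0], "yaw": 0},
    {"gripper": 0.3, "dp": [-0.055, 0.0125, 0], "yaw": 0},
    {"gripper": 0.3, "dp": [-0.055, 0.0125, 0], "yaw": 0},
    {"gripper": 0.3, "dp": [-0.055, 0.0125, 0], "yaw": 0},
    {"gripper": 0.3, "dp": [-0.055, 0.0125, 0], "yaw": 0},
    {"gripper": 0.3, "dp": [-0.055, 0.0125, 0], "yaw": 0}
  ]
}}

```text
time_s: 2.7
position: [0.4275, -0.1595, 0.2908]
tcp_rot: [0.656, 0.754, 0.0, 0.0]
ft_force: [1.4, 1.3, -0.7]
gripper_width: 0.703
```

```bash
python3 -c "
from h import *
togo([.463,-.249,.29],98,2)
p,d,c=shot('wrist'); save('w1',p); np.savez('w1',p=p,d=d,**c)
print(-c['R'].T@c['t'].ravel(), c['R'][2])"
```

```text
t 2.7 pos [ 0.4275 -0.1595  0.2908] ang 97.95 q6 -2.17 w 0.703 F [ 1.4118  1.3105 -0.6652]
yaw -0.0009 dp [-0.0936  0.0227  0.0008] per row/2 [-0.0468  0.0113  0.0004]
[ 0.3504 -0.1704  0.4575] [ 0.2737  0.0382 -0.9611]
```

View pics/w1.png

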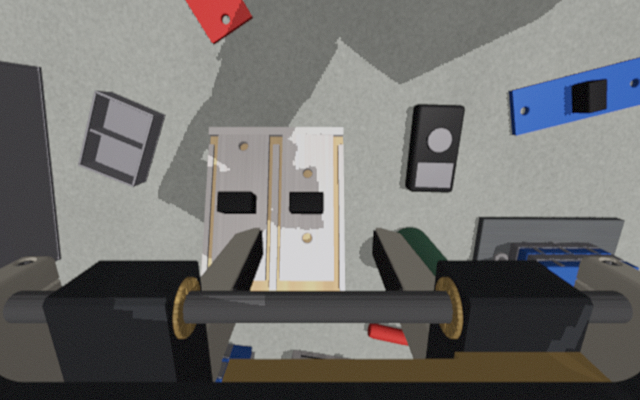

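The wrist view shows the end plate in the left bay, with its handle at (236,202) and one hole at (243,147). The spare, with close holes (307,173) and (307,238), is on the right, so the choice holds.

```bash
python3 - <<'E'
from h import *
z=np.load('w1.npz'); p,d=z['p'],z['d']; c={k:z[k] for k in 'KRt'}; P=cloud(d,c)
v,u=np.mgrid[:400,:640]
a=np.radians(8); ex=np.array([np.cos(a)*np.cos(.4363),np.sin(a)*np.cos(.4363),np.sin(.4363)]); ey=np.array([-np.sin(a),np.cos(a),0]); n=np.cross(ex,ey)
pl=(u>214)&(u<265)&(v>138)&(v<240)&(p.min(2)>110)&(d>0)
off=np.median(P[pl]@n); print('plane off',off,np.std(P[pl]@n))
Q=P[pl]; k=np.linalg.lstsq(np.c_[Q[:,:2],np.ones(len(Q))],Q[:,2],rcond=None)[0]; print('tilt',np.degrees(np.arctan(np.hypot(*k[:2]))),'dir',np.degrees(np.arctan2(k[1],k[0])))
hd=(u>205)&(u<268)&(v>180)&(v<222)&(d>0); H=P[hd]; h=H@n-off
T=H[h>.024]; print(len(T),np.median(T@n)-off)
r=cv2.minAreaRect(np.c_[T@ex,T@ey].astype(np.float32)); print(r)
top=r[0][0]*ex+r[0][1]*ey+(off+.03)*n; print('handle top',top,'(ext y)',np.percentile(T@ey,[1,99]),np.percentile(T@ex,[1,99]))
# hole check via pixel
C=-c['R'].T@c['t'].ravel(); rr=c['R'].T@np.linalg.solve(c['K'],[243.3,146.8,1]); X=C+rr*(off-C@n)/(rr@n)
print('centre from hole',X+.075*ex+.03*n)
g=top-.008*n; print('grasp',g); togo(g-[0,0,.019]+[0,0,.06],98,2)
E
```

```text
plane off -0.09013815223968473 0.020030929010440554
tilt 29.17705034270067 dir 47.73911183545024
747 0.029874196654507454
((0.4396194815635681, -0.3113614320755005), (0.03998158127069473, 0.02303321100771427), 89.92109680175781)
handle top [ 0.4631 -0.2493  0.1313] (ext y) [-0.3308 -0.2916] [0.4283 0.451 ]
centre from hole [ 0.4649 -0.2485  0.1322]
grasp [ 0.4664 -0.2489  0.124 ]
t 2.75 pos [ 0.4292 -0.1641  0.2905] ang 97.87 q6 -2.17 w 0.696 F [-2.2075 -0.9183 -1.7285]
yaw -0.0022 dp [-0.0889  0.025   0.1257] per row/2 [-0.0444  0.0125  0.0629]
```

Call:
{"op": "servo_tool", "data": {
  "targets": [
    {"gripper": 0.3, "dp": [-0.0445, 0.0125, 0], "yaw": -0.002},
    {"gripper": 0.3, "dp": [-0.0445, 0.0125, 0], "yaw": 0},
    {"gripper": 0.3, "dp": [0, 0, 0.04], "yaw": 0},
    {"gripper": 0.3, "dp": [0, 0, 0.04], "yaw": 0},
    {"gripper": 0.3, "dp": [0, 0, 0.04], "yaw": 0},
    {"gripper": 0.3, "dp": [0, 0, 0], "yaw": 0},
    {"gripper": 0.3, "dp": [0, 0, 0], "yaw": 0},
    {"gripper": 0.3, "dp": [0, 0, 0], "yaw": 0}
  ]
}}

```text
time_s: 3.75
position: [0.4651, -0.2425, 0.1723]
tcp_rot: [0.655, 0.755, 0.0, 0.001]
ft_force: [0.5, 0.5, -0.3]
gripper_width: 0.703
```

```bash
python3 -c "
from h import *
togo([.4664,-.2489,.105],98,2)"
```

```text
t 3.75 pos [ 0.4651 -0.2425  0.1723] ang 98.09 q6 -2.28 w 0.703 F [ 0.5146  0.5143 -0.2907]
yaw 0.0017 dp [-0.0064  0.0002  0.0674] per row/2 [-0.0032  0.0001  0.0337]
```

Call:
{"op": "servo_tool", "data": {
  "targets": [
    {"gripper": 0.3, "dp": [-0.0064, 0, 0.0275], "yaw": 0},
    {"gripper": 0.3, "dp": [0, 0, 0.025], "yaw": 0},
    {"gripper": 0.3, "dp": [0, 0, 0.015], "yaw": 0},
    {"gripper": 0.3, "dp": [0, 0, 0], "yaw": 0},
    {"gripper": 0.7, "dp": [0, 0, 0], "yaw": 0},
    {"gripper": 0.7, "dp": [0, 0, 0], "yaw": 0},
    {"gripper": 0.7, "dp": [0, 0, 0], "yaw": 0},
    {"gripper": 0.7, "dp": [0, 0, 0], "yaw": 0}
  ],
  "squeeze": 20
}}

```text
time_s: 4.75
position: [0.4655, -0.2486, 0.1037]
tcp_rot: [0.655, 0.755, 0.0, 0.0]
ft_force: [-1.7, -0.4, 6.0]
gripper_width: 0.426
```

Call:
{"op": "servo_tool", "data": {
  "targets": [
    {"gripper": 0.7, "dp": [0, 0, -0.01], "yaw": 0},
    {"gripper": 0.7, "dp": [0, 0, -0.015], "yaw": 0},
    {"gripper": 0.7, "dp": [0, 0, -0.03], "yaw": 0},
    {"gripper": 0.7, "dp": [0, 0, -0.04], "yaw": 0},
    {"gripper": 0.7, "dp": [0, 0, -0.04], "yaw": 0},
    {"gripper": 0.7, "dp": [0, 0, -0.02], "yaw": 0},
    {"gripper": 0.7, "dp": [0, 0, 0], "yaw": 0},
    {"gripper": 0.7, "dp": [0, 0, 0], "yaw": 0}
  ]
}}

```text
time_s: 5.75
position: [0.4648, -0.2481, 0.2573]
tcp_rot: [0.655, 0.755, -0.0, -0.001]
ft_force: [-0.7, -0.2, -4.1]
gripper_width: 0.429
```

```bash
python3 - <<'E'
from h import *
togo([.30,-.12,.28],98,8)
z=np.load('top.npz'); p0,d0=z['p'],z['d']
P=cloud(d0,{k:z[k] for k in 'KRt'})
m=(P[...,2]>.006)&(d0>0)&(P[...,0]>.1)&(P[...,0]<.45)&(P[...,1]>-.35)&(P[...,1]<.12)
# occupancy near candidate plate sites
for cx in (.25,.28,.31,.34):
  for cy in(-.16,-.13,-.10,-.07):
    o=[((abs(P[...,0]-cx)<a)&(abs(P[...,1]-cy)<b)&m).sum() for a,b in((.12,.07),)]
    print(cx,cy,o,end=' | ')
p,d,c=shot('scene'); save('s2',p[100:300,180:460].repeat(2,0).repeat(2,1))
E
```

```text
t 5.75 pos [ 0.4648 -0.2481  0.2573] ang 98.09 q6 -2.29 w 0.429 F [-0.719  -0.2102 -4.0503]
yaw 0.0016 dp [ 0.1498 -0.1454 -0.0224] per row/8 [ 0.0187 -0.0182 -0.0028]
0.25 -0.16 [np.int64(29)] | 0.25 -0.13 [np.int64(28)] | 0.25 -0.1 [np.int64(39)] | 0.25 -0.07 [np.int64(155)] | 0.28 -0.16 [np.int64(266)] | 0.28 -0.13 [np.int64(207)] | 0.28 -0.1 [np.int64(146)] | 0.28 -0.07 [np.int64(244)] | 0.31 -0.16 [np.int64(547)] | 0.31 -0.13 [np.int64(406)] | 0.31 -0.1 [np.int64(264)] | 0.31 -0.07 [np.int64(344)] | 0.34 -0.16 [np.int64(747)] | 0.34 -0.13 [np.int64(552)] | 0.34 -0.1 [np.int64(359)] | 0.34 -0.07 [np.int64(404)] |
```

View pics/s2.png

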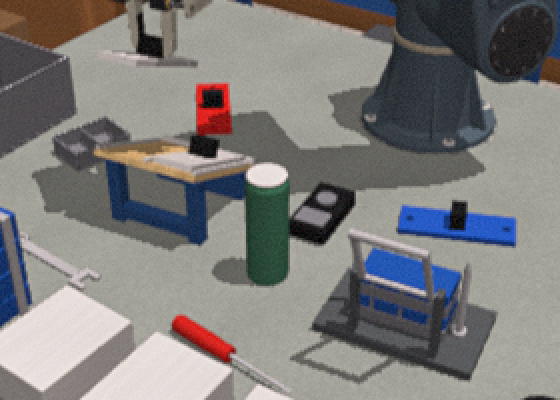

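The scene crop shows the plate hanging from the gripper at (150,57), roughly level and clear of the rack. The spare is still in its bay at (205,150).

```bash
python3 - <<'E'
from h import *
z=np.load('top.npz'); d0=z['d']
P=cloud(d0,{k:z[k] for k in 'KRt'}); ok=(d0>0)
g=.005; X0,Y0=.0,-.5; W=np.zeros((180,200),np.uint8); S=W.copy()
I=np.floor((P[...,:2]-[X0,Y0])/g).astype(int); inb=ok&(I[...,0]>=0)&(I[...,0]<180)&(I[...,1]>=0)&(I[...,1]<200)
S[I[inb][:,0],I[inb][:,1]]=1; oc=inb&(P[...,2]>.008); W[I[oc][:,0],I[oc][:,1]]=1
best=[]
for ang in range(0,180,15):
    k=np.zeros((61,61),np.uint8); t=np.radians(ang)
    b=cv2.boxPoints(((30,30),(.21/g,.10/g),0)); c=b-30
    R=np.array([[np.cos(t),-np.sin(t)],[np.sin(t),np.cos(t)]]); q=(c@R.T)[:,::-1]+30
    cv2.fillPoly(k,[np.round(q).astype(np.int32)],1)
    D=cv2.filter2D(W.astype(np.float32),-1,k.astype(np.float32))
    xs,ys=np.where(D<=1.5)
    for a,b2 in zip(xs,ys):
        x,y=X0+a*g,Y0+b2*g
        if .32<np.hypot(x,y)<.6 and -.4<y<.3: best.append((np.hypot(x-.37,y-.0),round(x,3),round(y,3),ang,D[a,b2]))
best.sort(); print(len(best)); seen=set()
for b in best:
    if b[3] not in seen: seen.add(b[3]); print(b)
# plate tilt now from scene depth
p,d,c=shot('top'); Q=cloud(d,c); s=tool()[0]
for nm in('top','scene'):
    if nm=='scene': p,d,c=shot('scene'); Q=cloud(d,c)
    a=np.radians(8); r=Q-s; lx=r[...,0]*np.cos(a)+r[...,1]*np.sin(a); ly=-r[...,0]*np.sin(a)+r[...,1]*np.cos(a)
    m=(d>0)&(abs(lx)<.1)&(abs(ly)<.028)&(abs(lx)>.04)&(r[...,2]<.03)&(r[...,2]>-.08); print(nm,m.sum(), np.polyfit(lx[m],r[...,2][m],1) if m.sum()>9 else '')
E
```

```text
1430
(np.float64(0.15132745950421558), np.float64(0.39), np.float64(0.15), 105, np.float32(1.0))
(np.float64(0.1520690632574555), np.float64(0.395), np.float64(0.15), 90, np.float32(8.0843975e-14))
(np.float64(0.15692354826475216), np.float64(0.31), np.float64(-0.145), 75, np.float32(0.0))
(np.float64(0.1610124218810462), np.float64(0.3), np.float64(-0.145), 60, np.float32(1.0))
(np.float64(0.19039432764659767), np.float64(0.275), np.float64(-0.165), 120, np.float32(1.0))
(np.float64(0.20838665984174706), np.float64(0.265), np.float64(-0.18), 135, np.float32(1.0))
(np.float64(0.21954498400100148), np.float64(0.26), np.float64(-0.19), 150, np.float32(1.0))
(np.float64(0.2263846284534354), np.float64(0.255), np.float64(-0.195), 0, np.float32(1.0))
(np.float64(0.2263846284534354), np.float64(0.255), np.float64(-0.195), 15, np.float32(1.0))
(np.float64(0.23070543990118655), np.float64(0.255), np.float64(-0.2), 30, np.float32(1.0))
(np.float64(0.23323807579381203), np.float64(0.25), np.float64(-0.2), 165, np.float32(1.0))
(np.float64(0.40404207701673844), np.float64(0.105), np.float64(-0.305), 45, np.float32(1.0))
top 63 [0.2692 0.0062]
scene 51 [ 0.4233 -0.0068]
```

Call:
{"op": "servo_tool", "data": {
  "targets": [
    {"gripper": 0.7, "dp": [0, 0, -0.01], "yaw": 0.15},
    {"gripper": 0.7, "dp": [0, 0, -0.01], "yaw": 0.18},
    {"gripper": 0.7, "dp": [0, 0, -0.01], "yaw": 0.18},
    {"gripper": 0.7, "dp": [0, 0, 0], "yaw": 0.18},
    {"gripper": 0.7, "dp": [0, 0, 0], "yaw": 0.18},
    {"gripper": 0.7, "dp": [0, 0, 0], "yaw": 0.18},
    {"gripper": 0.7, "dp": [0, 0, 0], "yaw": 0.18},
    {"gripper": 0.7, "dp": [0, 0, 0], "yaw": 0.18}
  ]
}}

```text
time_s: 6.9
position: [0.4651, -0.2483, 0.2874]
tcp_rot: [0.989, 0.147, -0.0, -0.0]
ft_force: [-0.3, -0.3, -3.0]
gripper_width: 0.427
```

```bash
python3 -c "
from h import *
togo([.387,.152,.27],7.9,8)"
```

```text
t 6.9 pos [ 0.4651 -0.2483  0.2874] ang 16.96 q6 -0.87 w 0.427 F [-0.304  -0.307  -2.9957]
yaw 0.1582 dp [-0.0223 -0.4073  0.0178] per row/8 [-0.0028 -0.0509  0.0022]
```

Call:
{"op": "servo_tool", "data": {
  "targets": [
    {"gripper": 0.7, "dp": [0, 0, 0], "yaw": 0.158},
    {"gripper": 0.7, "dp": [-0.003, -0.04, 0], "yaw": 0},
    {"gripper": 0.7, "dp": [-0.003, -0.06, 0], "yaw": 0},
    {"gripper": 0.7, "dp": [-0.003, -0.06, 0], "yaw": 0},
    {"gripper": 0.7, "dp": [-0.003, -0.06, 0], "yaw": 0},
    {"gripper": 0.7, "dp": [-0.003, -0.06, 0], "yaw": 0},
    {"gripper": 0.7, "dp": [-0.003, -0.06, 0], "yaw": 0},
    {"gripper": 0.7, "dp": [-0.003, -0.045, 0], "yaw": 0}
  ]
}}

```text
time_s: 7.9
position: [0.3883, 0.1315, 0.2878]
tcp_rot: [0.997, 0.072, -0.0, -0.0]
ft_force: [1.3, 0.6, -4.1]
gripper_width: 0.428
```

```bash
python3 -c "
from h import *
togo([.387,.152,.07],7.9,8)"
```

```text
t 7.9 pos [0.3883 0.1315 0.2878] ang 8.3 q6 0.07 w 0.428 F [ 1.3395  0.5505 -4.0833]
yaw 0.007 dp [ 0.0016 -0.0204  0.2178] per row/8 [ 0.0002 -0.0026  0.0272]
```

Call:
{"op": "servo_tool", "data": {
  "targets": [
    {"gripper": 0.7, "dp": [0, -0.015, 0.02], "yaw": 0.007},
    {"gripper": 0.7, "dp": [0, 0, 0.04], "yaw": 0},
    {"gripper": 0.7, "dp": [0, 0, 0.05], "yaw": 0},
    {"gripper": 0.7, "dp": [0, 0, 0.05], "yaw": 0},
    {"gripper": 0.7, "dp": [0, 0, 0.04], "yaw": 0},
    {"gripper": 0.7, "dp": [0, 0, 0.015], "yaw": 0},
    {"gripper": 0.7, "dp": [0, 0, 0], "yaw": 0},
    {"gripper": 0.7, "dp": [0, 0, 0], "yaw": 0}
  ],
  "squeeze": 12
}}

```text
time_s: 8.9
position: [0.3875, 0.1445, 0.0737]
tcp_rot: [0.998, 0.068, 0.0, -0.0]
ft_force: [0.1, 0.1, -3.9]
gripper_width: 0.431
```

```bash
python3 -c "
from h import *
togo([.387,.152,.014],7.9,8)"
```

```text
t 8.9 pos [0.3875 0.1445 0.0737] ang 7.85 q6 0.11 w 0.431 F [ 0.0846  0.0623 -3.9168]
yaw -0.0009 dp [ 0.0005 -0.0075  0.0597] per row/8 [ 0.0001 -0.0009  0.0075]
```

Call:
{"op": "servo_tool", "data": {
  "targets": [
    {"gripper": 0.7, "dp": [0, -0.0075, 0.008], "yaw": 0},
    {"gripper": 0.7, "dp": [0, 0, 0.008], "yaw": 0},
    {"gripper": 0.7, "dp": [0, 0, 0.008], "yaw": 0},
    {"gripper": 0.7, "dp": [0, 0, 0.008], "yaw": 0},
    {"gripper": 0.7, "dp": [0, 0, 0.007], "yaw": 0},
    {"gripper": 0.7, "dp": [0, 0, 0.006], "yaw": 0},
    {"gripper": 0.7, "dp": [0, 0, 0.005], "yaw": 0},
    {"gripper": 0.7, "dp": [0, 0, 0], "yaw": 0}
  ],
  "squeeze": 8
}}

```text
time_s: 9.9
position: [0.3859, 0.1518, 0.0228]
tcp_rot: [0.998, 0.068, -0.0, 0.0]
ft_force: [-0.6, -0.5, -4.1]
gripper_width: 0.429
```

Call:
{"op": "servo_tool", "data": {
  "targets": [
    {"gripper": 0.7, "dp": [0, 0, 0.003], "yaw": 0},
    {"gripper": 0.7, "dp": [0, 0, 0.003], "yaw": 0},
    {"gripper": 0.7, "dp": [0, 0, 0.002], "yaw": 0},
    {"gripper": 0.7, "dp": [0, 0, 0.001], "yaw": 0},
    {"gripper": 0.7, "dp": [0, 0, 0.001], "yaw": 0},
    {"gripper": 0.7, "dp": [0, 0, 0], "yaw": 0},
    {"gripper": 0.7, "dp": [0, 0, 0], "yaw": 0},
    {"gripper": 0.7, "dp": [0, 0, 0], "yaw": 0}
  ],
  "squeeze": 5
}}

```text
time_s: 10.9
position: [0.3861, 0.1518, 0.0134]
tcp_rot: [0.998, 0.068, 0.0, -0.0]
ft_force: [-2.8, 0.6, 5.7]
gripper_width: 0.43
```

Call:
{"op": "servo_tool", "data": {
  "targets": [
    {"gripper": 0.3, "dp": [0, 0, 0], "yaw": 0},
    {"gripper": 0.3, "dp": [0, 0, 0], "yaw": 0},
    {"gripper": 0.3, "dp": [0, 0, 0], "yaw": 0},
    {"gripper": 0.3, "dp": [0, 0, -0.03], "yaw": 0},
    {"gripper": 0.3, "dp": [0, 0, -0.06], "yaw": 0},
    {"gripper": 0.3, "dp": [0, 0, -0.06], "yaw": 0},
    {"gripper": 0.3, "dp": [0, 0, -0.06], "yaw": -0.16},
    {"gripper": 0.3, "dp": [0, 0, -0.01], "yaw": -0.18}
  ],
  "squeeze": 20
}}

```text
time_s: 11.9
position: [0.3874, 0.1522, 0.2369]
tcp_rot: [0.971, 0.239, 0.003, -0.0]
ft_force: [0.4, -0.2, -0.6]
gripper_width: 0.699
```

Call:
{"op": "servo_tool", "data": {
  "targets": [
    {"gripper": 0.3, "dp": [0, 0, 0], "yaw": -0.18},
    {"gripper": 0.3, "dp": [0, 0, 0], "yaw": -0.18},
    {"gripper": 0.3, "dp": [0, 0, 0], "yaw": -0.18},
    {"gripper": 0.3, "dp": [0, 0, 0], "yaw": -0.18},
    {"gripper": 0.3, "dp": [0, 0, 0], "yaw": -0.18},
    {"gripper": 0.3, "dp": [0, 0, 0], "yaw": -0.18},
    {"gripper": 0.3, "dp": [0, 0, 0], "yaw": -0.15},
    {"gripper": 0.3, "dp": [0, 0, 0], "yaw": 0}
  ]
}}

```text
time_s: 12.9
position: [0.386, 0.1518, 0.2331]
tcp_rot: [0.658, 0.753, -0.0, -0.0]
ft_force: [0.0, 0.1, -0.4]
gripper_width: 0.702
```

```bash
python3 - <<'E'
from h import *
togo([.386,.152,.014],98,8)
p,d,c=shot('wrist'); save('w2',p); np.savez('w2',p=p,d=d,**c)
E
```

```text
t 12.9 pos [0.386  0.1518 0.2331] ang 97.75 q6 -1.44 w 0.702 F [ 0.0185  0.0696 -0.3835]
yaw -0.0044 dp [0.0002 0.     0.2191] per row/8 [0.     0.     0.0274]
```

View pics/w2.png

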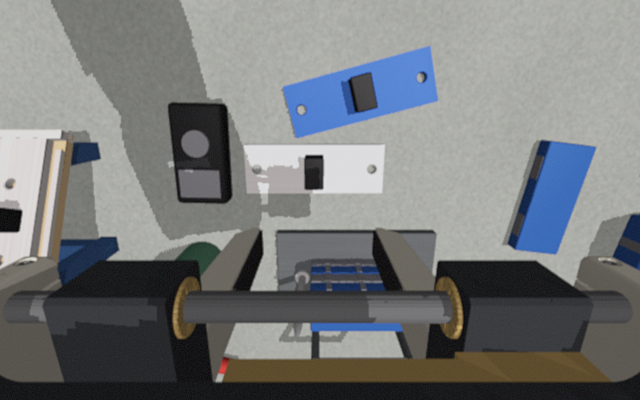

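The plate lies flat on the bench at (315,170), with holes at (257,169) and (372,169). The fixture is below it, with pin_a near (302,275).

```bash
python3 - <<'E'
from h import *
z=np.load('w2.npz'); p,d=z['p'],z['d']; c={k:z[k] for k in 'KRt'}; P=cloud(d,c); Z=P[...,2]
v,u=np.mgrid[:400,:640]
C=-c['R'].T@c['t'].ravel()
def at(px,z0): r=c['R'].T@np.linalg.solve(c['K'],[*px,1]); return C+r*(z0-C[2])/r[2]
m=(u>240)&(u<390)&(v>140)&(v<198)&(abs(Z-.01)<.006)&(p.min(2)>120)&(d>0)
# split: plate pixels brighter than bench? report
mm=(u>242)&(u<388)&(v>142)&(v<196)&(Z>.006)&(Z<.05)&(d>0)
print('plate',mm.sum(),np.median(Z[mm]),cv2.minAreaRect(P[mm][:,:2].astype(np.float32)))
for b in ((-.09,-.04),(.04,.09)):
    a=np.radians(7.9); l=-(P[...,0]-.386)*np.sin(a)+(P[...,1]-.152)*np.cos(a); k=mm&(l>b[0])&(l<b[1]); print('z end',np.median(Z[k]))
hh=(u>295)&(u<335)&(v>148)&(v<196)&(Z>.034)&(Z<.05); print('handle',hh.sum(),cv2.minAreaRect(P[hh][:,:2].astype(np.float32)),np.median(Z[hh]))
a,b=at((257,169.3),.01),at((372,169),.01); print('holes',a,b,np.linalg.norm(a-b),(a+b)/2,np.degrees(np.arctan2(*(b-a)[1::-1])))
# fixture: stack top and base
g=p[...,2].astype(int)-p[...,0]
st=(u>300)&(u<390)&(v>255)&(v<292)&(abs(Z-.096)<.006); print('stack',st.sum(),cv2.minAreaRect(P[st][:,:2].astype(np.float32)))
pa=(u>285)&(u<315)&(v>262)&(v<300)&(Z>.105)&(Z<.145); print('pin_a',pa.sum(),P[pa].mean(0) if pa.any() else '',P[pa].max(0) if pa.any() else '')
E
```

```text
plate 6629 0.010638382047534058 ((0.3848643898963928, 0.1472344547510147), (0.0640878826379776, 0.18029451370239258), 7.785177230834961)
z end 0.010476423723146427
z end 0.010558871966994017
handle 645 ((0.38498273491859436, 0.14682213962078094), (0.03998018801212311, 0.023210085928440094), 7.9493207931518555) 0.04043921294700404
holes [0.3958 0.0736 0.01  ] [0.3753 0.2223 0.01  ] 0.1500853014403318 [0.3856 0.1479 0.01  ] 97.86236100258894
stack 183 ((0.5029199719429016, 0.20211456716060638), (0.0034491028636693954, 0.08565689623355865), 8.632484436035156)
pin_a 0
```

```bash
python3 -c "
from h import *
togo([.385,.1473,.014],97.85,8)"
```

```text
t 12.95 pos [0.386  0.1518 0.2331] ang 97.61 q6 -1.44 w 0.702 F [-0.3584  0.6446  0.6574]
yaw -0.0041 dp [-0.0043 -0.0016  0.2191] per row/8 [-0.0005 -0.0002  0.0274]
```

Call:
{"op": "servo_tool", "data": {
  "targets": [
    {"gripper": 0.3, "dp": [-0.0043, -0.0016, 0.03], "yaw": -0.003},
    {"gripper": 0.3, "dp": [0, 0, 0.05], "yaw": 0},
    {"gripper": 0.3, "dp": [0, 0, 0.05], "yaw": 0},
    {"gripper": 0.3, "dp": [0, 0, 0.04], "yaw": 0},
    {"gripper": 0.3, "dp": [0, 0, 0.03], "yaw": 0},
    {"gripper": 0.3, "dp": [0, 0, 0.019], "yaw": 0},
    {"gripper": 0.3, "dp": [0, 0, 0], "yaw": 0},
    {"gripper": 0.3, "dp": [0, 0, 0], "yaw": 0}
  ]
}}

```text
time_s: 13.95
position: [0.3854, 0.1474, 0.0148]
tcp_rot: [0.657, 0.754, 0.0, 0.0]
ft_force: [0.3, -0.2, 0.7]
gripper_width: 0.697
```

Call:
{"op": "servo_tool", "data": {
  "targets": [
    {"gripper": 0.8, "dp": [0, 0, 0], "yaw": 0},
    {"gripper": 0.8, "dp": [0, 0, 0], "yaw": 0},
    {"gripper": 0.8, "dp": [0, 0, 0], "yaw": 0},
    {"gripper": 0.8, "dp": [0, 0, 0], "yaw": 0},
    {"gripper": 0.9, "dp": [0, 0, 0], "yaw": 0},
    {"gripper": 0.9, "dp": [0, 0, 0], "yaw": 0},
    {"gripper": 0.9, "dp": [0, 0, -0.01], "yaw": 0},
    {"gripper": 0.9, "dp": [0, 0, -0.02], "yaw": 0}
  ],
  "squeeze": 25
}}

```text
time_s: 14.95
position: [0.3844, 0.1471, 0.0443]
tcp_rot: [0.656, 0.755, -0.001, -0.001]
ft_force: [0.4, -0.3, -4.0]
gripper_width: 0.258
```

```bash
python3 - <<'E'
from h import *
O=np.array([.5254,.2248,0]); a=np.radians(7.85); R=Rn.from_euler('z',a).as_matrix()
pts=np.array([[0,-.075,.136],[0,.075,.136],[0,-.075,.096],[0,.075,.096]])@R.T+O
out=[]
for n,s in(('top',9),('scene',5)):
    z=np.load(n+'.npz'); c={k:z[k] for k in 'KRt'}; q=proj(pts,c); print(n,q)
    m=q.mean(0).astype(int); w,h=(44,30) if n=='top' else (79,29+14)
    x0,y0=m[0]-w,m[1]-h; im=cv2.resize(z['p'][y0:m[1]+h,x0:m[0]+w],None,fx=s,fy=s,interpolation=cv2.INTER_CUBIC)
    if n=='scene': im=cv2.resize(z['p'][y0:m[1]+h//2,x0+20:m[0]+w-20],None,fx=s*1.34,fy=s*1.34,interpolation=cv2.INTER_CUBIC); x0+=20; s*=1.34
    print('origin',x0,y0,'scale',s,im.shape)
    for i,t in enumerate(q[:2]): cv2.circle(im,tuple(int(k) for k in ((t+.5-[x0,y0])*s)),2,(255,0,0),-1)
    out.append(im[:300] if n=='scene' else im[:290])
W=max(i.shape[1] for i in out); out=[cv2.copyMakeBorder(i,0,0,0,W-i.shape[1],cv2.BORDER_CONSTANT) for i in out]
r=np.vstack(out); print(r.shape,[i.shape for i in out]); save('pins',r)
E
```

```text
top [[269.1385 171.7397]
 [223.6579 177.7247]
 [270.6675 173.5983]
 [226.5366 179.4052]]
origin 203 145 scale 9 (540, 792, 3)
scene [[358.7855 213.6171]
 [414.0109 229.0711]
 [358.0841 225.5258]
 [412.2412 241.2213]]
origin 326 184 scale 6.7 (429, 791, 3)
(590, 792, 3) [(290, 792, 3), (300, 792, 3)]
```

View pics/pins.png

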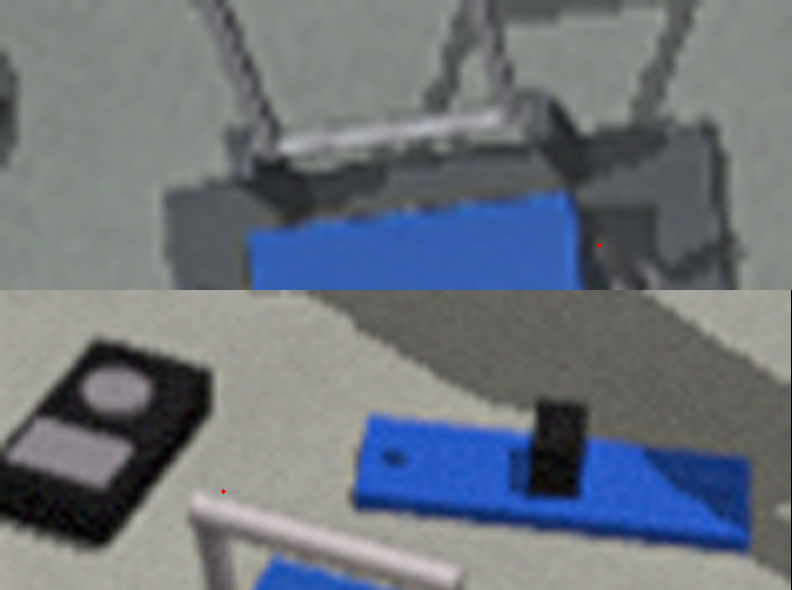

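The crops missed the pins, so I'll recrop around the pins in both views.

```bash
python3 - <<'E'
from h import *
O=np.array([.5254,.2248,0]); a=np.radians(7.85); R=Rn.from_euler('z',a).as_matrix()
out=[]
for n in('top','scene'):
    z=np.load(n+'.npz'); c={k:z[k] for k in 'KRt'}; row=[]
    for y in(-.075,.075):
        q=proj(np.array([[0,y,.136],[0,y,.122],[0,y,.016]])@R.T+O,c); m=q.mean(0).astype(int); x0,y0=m[0]-16,m[1]-12
        im=cv2.resize(z['p'][y0:y0+24,x0:x0+32],None,fx=12,fy=12,interpolation=cv2.INTER_CUBIC)
        for t in q: cv2.circle(im,tuple(int(k) for k in ((t+.5-[x0,y0])*12)),2,(255,0,0),-1)
        print(n,y,x0,y0,q.round(1).tolist()); row.append(im)
    out.append(np.hstack(row))
save('pins2',np.vstack(out))
E
```

```text
top -0.075 254 161 [[269.1, 171.7], [269.7, 172.4], [273.5, 177.0]]
top 0.075 210 167 [[223.7, 177.7], [224.7, 178.3], [231.8, 182.5]]
scene -0.075 342 214 [[358.8, 213.6], [358.5, 217.8], [356.8, 248.1]]
scene 0.075 396 230 [[414.0, 229.1], [413.4, 233.4], [408.9, 264.2]]
```

View pics/pins2.png

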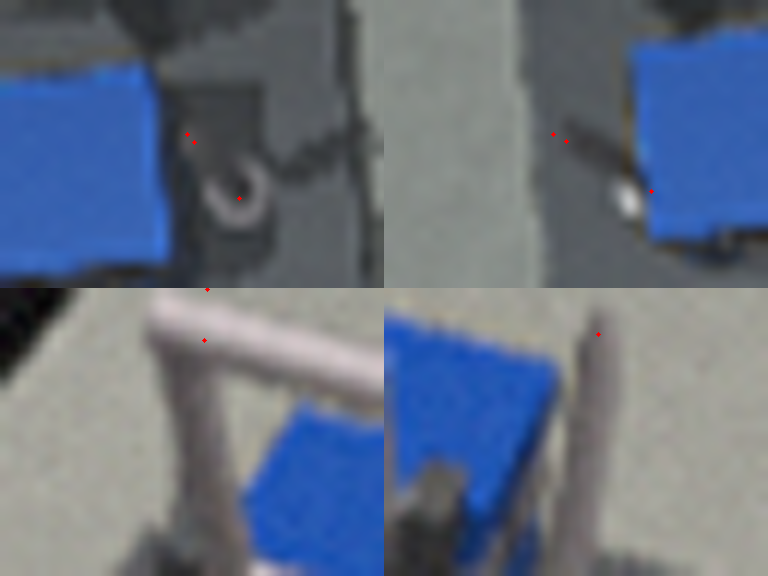

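The predicted pin positions match both views to about 1 px. pin_a's collar is at crop (235,190) and pin_b at (600,330). I'll refine this from a wrist view while hovering.

Call:
{"op": "servo_tool", "data": {
  "targets": [
    {"gripper": 0.9, "dp": [0, 0, -0.04], "yaw": 0},
    {"gripper": 0.9, "dp": [0, 0, -0.055], "yaw": 0},
    {"gripper": 0.9, "dp": [0, 0, -0.055], "yaw": 0},
    {"gripper": 0.9, "dp": [0, 0, -0.055], "yaw": 0},
    {"gripper": 0.9, "dp": [0, 0, -0.055], "yaw": 0},
    {"gripper": 0.9, "dp": [0, 0, 0], "yaw": 0},
    {"gripper": 0.9, "dp": [0, 0, 0], "yaw": 0},
    {"gripper": 0.9, "dp": [0, 0, 0], "yaw": 0}
  ]
}}

```text
time_s: 15.95
position: [0.3842, 0.1471, 0.3026]
tcp_rot: [0.656, 0.755, -0.001, -0.001]
ft_force: [-0.4, -0.4, -4.9]
gripper_width: 0.252
```

```bash
python3 -c "
from h import *
togo([.5254,.2248,.31],97.85,6)"
```

```text
t 15.95 pos [0.3842 0.1471 0.3026] ang 97.98 q6 -1.46 w 0.252 F [-0.3912 -0.4418 -4.8562]
yaw 0.0022 dp [ 0.0577  0.1504 -0.008 ] per row/6 [ 0.0096  0.0251 -0.0013]
```

Call:
{"op": "servo_tool", "data": {
  "targets": [
    {"gripper": 0.9, "dp": [0.0096, 0.025, -0.0015], "yaw": 0},
    {"gripper": 0.9, "dp": [0.0096, 0.025, -0.0015], "yaw": 0},
    {"gripper": 0.9, "dp": [0.0096, 0.025, -0.0015], "yaw": 0},
    {"gripper": 0.9, "dp": [0.0096, 0.025, -0.0015], "yaw": 0},
    {"gripper": 0.9, "dp": [0.0096, 0.025, -0.0015], "yaw": 0},
    {"gripper": 0.9, "dp": [0.0096, 0.025, -0.0015], "yaw": 0},
    {"gripper": 0.9, "dp": [0, 0, 0], "yaw": 0},
    {"gripper": 0.9, "dp": [0, 0, 0], "yaw": 0}
  ]
}}

```text
time_s: 16.95
position: [0.5249, 0.2249, 0.312]
tcp_rot: [0.656, 0.755, -0.001, -0.001]
ft_force: [-1.0, -0.5, -4.0]
gripper_width: 0.26
```

```bash
python3 - <<'E'
from h import *
togo([.5254,.2248,.2],97.85,6)
p,d,c=shot('wrist'); np.savez('w3',p=p,d=d,**c)
O=np.array([.5254,.2248,0]); a=np.radians(7.85); R=Rn.from_euler('z',a).as_matrix()
q=proj(np.array([[0,-.075,.136],[0,.075,.136],[0,-.075,.122],[0,.075,.122],[0,-.075,.096],[0,.075,.096]])@R.T+O,c); print(q)
b=p.copy()
for t in q: b[int(round(t[1])),int(round(t[0]))]=(255,0,0)
save('w3',cv2.resize(b[60:320,190:450],None,fx=2.3,fy=2.3,interpolation=cv2.INTER_CUBIC))
E
```

```text
t 16.95 pos [0.5249 0.2249 0.312 ] ang 97.98 q6 -1.39 w 0.26 F [-0.9765 -0.5444 -4.0182]
yaw 0.0022 dp [-0.0001  0.0008  0.112 ] per row/6 [-0.      0.0001  0.0187]
[[252.5348 178.4958]
 [382.1292 178.7181]
 [254.9306 175.9149]
 [379.7385 176.1293]
 [258.9407 171.5952]
 [375.7371 171.7964]]
```

View pics/w3.png

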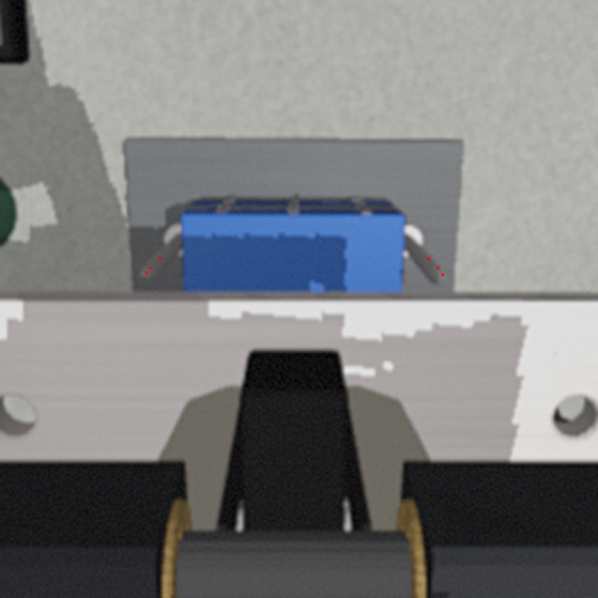

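The wrist view shows the pins at (147,272) and (440,278), agreeing with the projections to within 2 px. The plate's holes in the hand are at (17,415) and (575,415).

```bash
python3 - <<'E'
from h import *
z=np.load('w3.npz'); p=z['p']
A=[cv2.resize(p[y:y+32,x:x+32],None,fx=12,fy=12,interpolation=cv2.INTER_CUBIC) for x,y in((245,154),(360,154),(182,226),(424,226))]
save('w3z',np.vstack([np.hstack(A[:2]),np.hstack(A[2:])])[:600])
E
```

```text
(no output)
```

View pics/w3z.png

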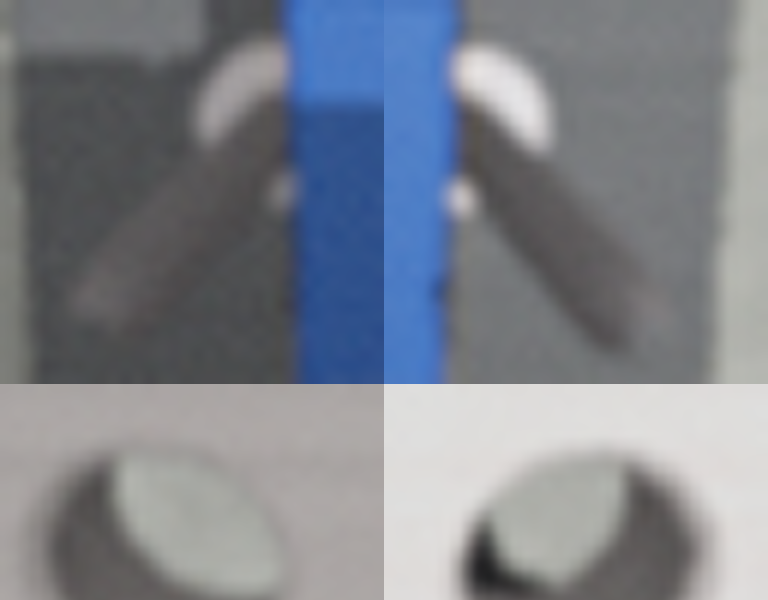

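```bash
cat > fit.py <<'E'
from h import *
from scipy.optimize import least_squares
z=np.load('w3.npz'); p=z['p'].astype(float); c={k:z[k] for k in 'KRt'}
print('K',c['K'][0,0],c['K'][:2,2])
G=cv2.GaussianBlur(p,(0,0),1.0).sum(2); S=cv2.GaussianBlur(p[...,2]-p[...,0],(0,0),1.0)
def edge(img,u0,v0,du,dv,r=6):
    t=np.arange(-r,r+.01,.1); s=cv2.remap(img.astype(np.float32),(u0+t*du).astype(np.float32)[None],(v0+t*dv).astype(np.float32)[None],cv2.INTER_LINEAR)[0]
    g=abs(np.gradient(s)); k=g.argmax(); return t[k],g[k]
def loc(a,b): th=0; return a
x0=np.array([.5254,.2248,np.radians(7.85)])
def W(P,x): 
    R=Rn.from_euler('z',x[2]).as_matrix(); return np.atleast_2d(P)@R.T+[x[0],x[1],0]
obs=[]
for name,img,Ps,n in [('basefront',G,[[-.065,y,.016] for y in np.linspace(-.09,.1,12)],[1,0,0]),
    ('baseR',G,[[x,.11,.016] for x in np.linspace(-.055,-.025,6)],[0,1,0]),
    ('stackL',S,[[x,-.062,.096] for x in np.linspace(-.02,.0,6)],[0,1,0]),
    ('stackR',S,[[x,.062,.096] for x in np.linspace(-.02,.0,6)],[0,1,0])]:
    o=[]
    for P in Ps:
        P=np.array(P); q=proj(W(P,x0),c)[0]; q2=proj(W(P+np.array(n)*.002,x0),c)[0]; nn=(q2-q)/np.linalg.norm(q2-q)
        t,g=edge(img,*q,*nn); o.append(t); obs.append((P,nn,q+t*nn))
    print(name,np.round(o,1))
def f(x): return [ (proj(W(P,x),c)[0]-q)@nn for P,nn,q in obs]
r=least_squares(f,x0,loss='soft_l1',f_scale=.3,x_scale=[.01,.01,.01]); print('fixture',r.x[:2],np.degrees(r.x[2]),np.round(r.fun,1))
C=-c['R'].T@c['t'].ravel()
def at(px,z0): q=c['R'].T@np.linalg.solve(c['K'],[*px,1]); return C+q*(z0-C[2])/q[2]
for zt in(.306,.308,.310):
    a,b=at((195.4,240.8),zt),at((440.25,240.8),zt); print('plate',zt,np.linalg.norm(b-a),(a+b)/2,np.degrees(np.arctan2(*(b-a)[1::-1])))
E
python3 fit.py
```

```text
K 303.3590615594299 [317.3439 194.8896]
basefront [1.3 1.5 0.6 1.9 1.9 1.7 1.8 1.4 1.6 1.9 2.1 1.6]
baseR [ 0.1 -0.9 -0.6  0.2 -0.  -0.6]
stackL [-0.3 -0.3 -0.4 -0.   0.8  0.7]
stackR [-1.1 -0.8 -0.9 -0.2 -0.3 -1.2]
fixture [0.5278 0.2246] 7.682573219936105 [ 0.2 -0.   0.9 -0.3 -0.3 -0.1 -0.1  0.3  0.2 -0.1 -0.3  0.3 -0.4  0.6
  0.2 -0.6 -0.4  0.2  0.   0.   0.1 -0.3 -1.1 -1.   0.7  0.4  0.5 -0.3
 -0.2  0.7]
plate 0.306 0.15160093045957893 [0.5262 0.2252 0.306 ] 97.95289126783727
plate 0.308 0.14984719795628837 [0.5252 0.2251 0.308 ] 97.9528912678373
plate 0.31 0.14809346545299779 [0.5243 0.225  0.31  ] 97.9528912678373
```

Call:
{"op": "servo_tool", "data": {
  "targets": [
    {"gripper": 0.9, "dp": [-0.001, 0.0024, 0.03], "yaw": 0.0035},
    {"gripper": 0.9, "dp": [0, 0, 0.05], "yaw": 0},
    {"gripper": 0.9, "dp": [0, 0, 0.045], "yaw": 0},
    {"gripper": 0.9, "dp": [0, 0, 0.02], "yaw": 0},
    {"gripper": 0.9, "dp": [0, 0, 0.01], "yaw": 0},
    {"gripper": 0.9, "dp": [0, 0, 0.005], "yaw": 0},
    {"gripper": 0.9, "dp": [0, 0, 0], "yaw": 0},
    {"gripper": 0.9, "dp": [0, 0, 0], "yaw": 0}
  ]
}}

```text
time_s: 18.0
position: [0.5285, 0.2247, 0.1539]
tcp_rot: [0.658, 0.753, 0.001, 0.0]
ft_force: [0.1, -0.6, -5.2]
gripper_width: 0.256
```

```bash
python3 -c "
from h import *
togo([.5274,.2243,.145],97.75,6)"
```

```text
t 18.0 pos [0.5285 0.2247 0.1539] ang 97.78 q6 -1.39 w 0.256 F [ 0.081  -0.5868 -5.1648]
yaw 0.0005 dp [-0.0002 -0.0011  0.0089] per row/6 [-0.     -0.0002  0.0015]
```

Call:
{"op": "servo_tool", "data": {
  "targets": [
    {"gripper": 0.9, "dp": [0, -0.0006, 0.003], "yaw": 0},
    {"gripper": 0.9, "dp": [0, 0, 0.003], "yaw": 0},
    {"gripper": 0.9, "dp": [0, 0, 0.003], "yaw": 0},
    {"gripper": 0.9, "dp": [0, 0, 0.002], "yaw": 0},
    {"gripper": 0.9, "dp": [0, 0, 0.002], "yaw": 0},
    {"gripper": 0.9, "dp": [0, 0, 0.002], "yaw": 0},
    {"gripper": 0.9, "dp": [0, 0, 0], "yaw": 0},
    {"gripper": 0.9, "dp": [0, 0, 0], "yaw": 0}
  ]
}}

```text
time_s: 19.0
position: [0.5276, 0.2245, 0.1382]
tcp_rot: [0.658, 0.753, 0.0, 0.0]
ft_force: [-0.1, -0.7, -3.3]
gripper_width: 0.261
```

```bash
python3 -c "
from h import *
togo([.5274,.2243,.137],97.75,6); print(tool()[2]['wrist_torque'])"
```

```text
t 19.0 pos [0.5276 0.2245 0.1382] ang 97.78 q6 -1.39 w 0.261 F [-0.064  -0.6814 -3.2535]
yaw 0.0005 dp [-0.0002 -0.0002  0.0012] per row/6 [-0.     -0.      0.0002]
[ 0.0317  0.0061 -0.0005]
```

Call:
{"op": "servo_tool", "data": {
  "targets": [
    {"gripper": 0.9, "dp": [0, 0, 0.002], "yaw": 0},
    {"gripper": 0.9, "dp": [0, 0, 0.002], "yaw": 0},
    {"gripper": 0.9, "dp": [0, 0, 0.002], "yaw": 0},
    {"gripper": 0.9, "dp": [0, 0, 0.002], "yaw": 0},
    {"gripper": 0.9, "dp": [0, 0, 0.002], "yaw": 0},
    {"gripper": 0.9, "dp": [0, 0, 0.002], "yaw": 0},
    {"gripper": 0.9, "dp": [0, 0, 0], "yaw": 0},
    {"gripper": 0.9, "dp": [0, 0, 0], "yaw": 0}
  ]
}}

```text
time_s: 20.0
position: [0.5276, 0.2245, 0.1262]
tcp_rot: [0.658, 0.753, 0.0, 0.0]
ft_force: [-0.1, -0.4, -3.7]
gripper_width: 0.258
```

```bash
python3 -c "
from h import *
togo([.5274,.2243,.11],97.75,6); print(tool()[2]['wrist_torque'])"
```

```text
t 20.0 pos [0.5276 0.2245 0.1262] ang 97.77 q6 -1.39 w 0.258 F [-0.1338 -0.4421 -3.6604]
yaw 0.0004 dp [-0.0001 -0.0002  0.0162] per row/6 [-0.     -0.      0.0027]
[ 0.0333 -0.0204 -0.0182]
```

Clean entry, no lateral force. I'll continue down to the stack.

Call:
{"op": "servo_tool", "data": {
  "targets": [
    {"gripper": 0.9, "dp": [0, 0, 0.003], "yaw": 0},
    {"gripper": 0.9, "dp": [0, 0, 0.003], "yaw": 0},
    {"gripper": 0.9, "dp": [0, 0, 0.003], "yaw": 0},
    {"gripper": 0.9, "dp": [0, 0, 0.003], "yaw": 0},
    {"gripper": 0.9, "dp": [0, 0, 0.002], "yaw": 0},
    {"gripper": 0.9, "dp": [0, 0, 0.001], "yaw": 0},
    {"gripper": 0.9, "dp": [0, 0, 0], "yaw": 0},
    {"gripper": 0.9, "dp": [0, 0, 0], "yaw": 0}
  ]
}}

```text
time_s: 21.0
position: [0.5276, 0.2245, 0.1112]
tcp_rot: [0.658, 0.753, 0.0, 0.0]
ft_force: [0.7, -0.4, -4.6]
gripper_width: 0.257
```

Call:
{"op": "servo_tool", "data": {
  "targets": [
    {"gripper": 0.9, "dp": [0, 0, 0.001], "yaw": 0},
    {"gripper": 0.9, "dp": [0, 0, 0.0005], "yaw": 0},
    {"gripper": 0.9, "dp": [0, 0, 0.0005], "yaw": 0},
    {"gripper": 0.9, "dp": [0, 0, 0.0005], "yaw": 0},
    {"gripper": 0.9, "dp": [0, 0, 0], "yaw": 0},
    {"gripper": 0.9, "dp": [0, 0, 0], "yaw": 0},
    {"gripper": 0.9, "dp": [0, 0, 0], "yaw": 0},
    {"gripper": 0.9, "dp": [0, 0, 0], "yaw": 0}
  ]
}}

```text
time_s: 22.0
position: [0.5277, 0.2245, 0.1102]
tcp_rot: [0.658, 0.753, 0.0, 0.0]
ft_force: [-7.0, -2.3, 14.7]
gripper_width: 0.254
```

Call:
{"op": "servo_tool", "data": {
  "targets": [
    {"gripper": 0.5, "dp": [0, 0, -0.001], "yaw": 0},
    {"gripper": 0.5, "dp": [0, 0, 0], "yaw": 0},
    {"gripper": 0.5, "dp": [0, 0, 0], "yaw": 0},
    {"gripper": 0.5, "dp": [0, 0, -0.02], "yaw": 0},
    {"gripper": 0.5, "dp": [0, 0, -0.045], "yaw": 0},
    {"gripper": 0.5, "dp": [0, 0, -0.055], "yaw": 0},
    {"gripper": 0.5, "dp": [0, 0, -0.055], "yaw": 0},
    {"gripper": 0.5, "dp": [0, 0, -0.015], "yaw": 0}
  ]
}}

```text
time_s: 23.0
position: [0.5285, 0.2248, 0.3031]
tcp_rot: [0.658, 0.753, 0.002, 0.001]
ft_force: [0.5, -0.2, -0.2]
gripper_width: 0.497
```

```bash
cat > bail.py <<'E'
from h import *
import sys
def fx(P): return (P-[.5276,.2245,0])@Rn.from_euler('z',np.radians(7.75)).as_matrix()
def world(q): return np.array(q)@Rn.from_euler('z',np.radians(7.75)).as_matrix().T+[.5276,.2245,0]
def look():
  for n in('scene','top'):
    p,d,c=shot(n); Q=fx(cloud(d,c)); L=Q[d>0]
    m=(abs(L[:,1])<.04)&(L[:,2]>.09); x,z=L[:,0]-.055,L[:,2]-.112; r=np.hypot(x,z); m&=(abs(r-.112)<.014)
    t=np.arctan2(z,-x)[m]; b=L[m]
    h,e=np.histogram(t,bins=np.arange(-.15,2.5,.1)); print(n,[(round(e[i],2),h[i]) for i in h.argsort()[::-1][:4] if h[i]],'med t',np.median(t) if len(t) else '')
    k=(abs(L[:,0])<.028)&(abs(abs(L[:,1])-.035)<.01)&(L[:,2]>.09)&(L[:,2]<.12); print('  plate top z',np.median(L[k,2]),k.sum(), [round(float(np.median(L[k&(L[:,1]*s>0),2])),4) for s in(-1,1) if (k&(L[:,1]*s>0)).any()])
    save('f_%s_%d'%(n,int(tool()[2]['time_s']*100)),p)
E
python3 -c "
from bail import *
look(); t=1.9
togo(world([.055,0,.30]),97.75,6)
for t in (1.8,1.95,2.1): print(t,[.055-.11*np.cos(t),.112+.11*np.sin(t)])"
```

```text
scene [(np.float64(2.05), np.int64(96)), (np.float64(1.95), np.int64(80))] med t 2.0544003391716124
  plate top z 0.10536016056397877 151 [0.1053, 0.1054]
top [(np.float64(1.95), np.int64(36)), (np.float64(1.85), np.int64(6)), (np.float64(2.05), np.int64(1))] med t 1.9758770837647945
  plate top z 0.1038530412821816 82 [0.1039]
t 23.1 pos [0.5279 0.2246 0.3006] ang 97.78 q6 -1.39 w 0.502 F [ 0.2648  0.2683 -0.959 ]
yaw 0.0005 dp [-0.0001  0.0547  0.0007] per row/6 [-0.      0.0091  0.0001]
1.8 [np.float64(0.07999223041623958), np.float64(0.21912323939660147)]
1.95 [np.float64(0.09571989144864156), np.float64(0.21418556865042562)]
2.1 [np.float64(0.11053307150598433), np.float64(0.20695303033137613)]
```

Call:
{"op": "servo_tool", "data": {
  "targets": [
    {"gripper": 1, "dp": [0, 0.03, 0], "yaw": 0},
    {"gripper": 1, "dp": [0, 0.04, 0], "yaw": 0},
    {"gripper": 1, "dp": [0, 0.04, 0], "yaw": 0},
    {"gripper": 1, "dp": [0, 0.035, 0], "yaw": 0},
    {"gripper": 1, "dp": [0, 0, 0.02], "yaw": 0},
    {"gripper": 1, "dp": [0, 0, 0.04], "yaw": 0},
    {"gripper": 1, "dp": [0, 0, 0.04], "yaw": 0},
    {"gripper": 1, "dp": [0, 0, 0], "yaw": 0}
  ]
}}

```text
time_s: 24.1
position: [0.6691, 0.2434, 0.1942]
tcp_rot: [0.658, 0.753, -0.004, -0.002]
ft_force: [0.3, 0.4, 0.1]
gripper_width: 0.005
```

```bash
python3 -c "
from bail import *
togo(world([.115,0,.2]),97.75,6); print(fx(tool()[0]))"
```

```text
t 24.1 pos [0.6691 0.2434 0.1942] ang 97.77 q6 -1.42 w 0.005 F [0.3444 0.3719 0.0607]
yaw 0.0004 dp [ 0.0003 -0.0278 -0.0055] per row/6 [ 0.0001 -0.0046 -0.0009]
[ 0.1427 -0.0003  0.1942]
```

Call:
{"op": "servo_tool", "data": {
  "targets": [
    {"gripper": 1, "dp": [0, -0.015, 0], "yaw": 0},
    {"gripper": 1, "dp": [0, -0.02, 0], "yaw": 0},
    {"gripper": 1, "dp": [0, -0.02, 0], "yaw": 0},
    {"gripper": 1, "dp": [0, -0.02, 0], "yaw": 0},
    {"gripper": 1, "dp": [0, -0.02, 0], "yaw": 0},
    {"gripper": 1, "dp": [0, -0.02, 0.003], "yaw": 0},
    {"gripper": 1, "dp": [0, -0.02, 0.01], "yaw": 0},
    {"gripper": 1, "dp": [0, -0.02, 0.016], "yaw": 0}
  ]
}}

```text
time_s: 25.1
position: [0.5184, 0.2234, 0.1719]
tcp_rot: [0.658, 0.753, 0.002, 0.001]
ft_force: [14.9, 3.8, -13.0]
gripper_width: 0.002
```

```bash
python3 -c "
from bail import *
togo(world([-.02,0,.165]),97.75,6); print(fx(tool()[0])); look()"
```

```text
t 25.1 pos [0.5184 0.2234 0.1719] ang 97.78 q6 -1.38 w 0.002 F [ 14.8812   3.8007 -13.0057]
yaw 0.0004 dp [-0.0002 -0.0107  0.0069] per row/6 [-0.     -0.0018  0.0011]
[-0.0093  0.0002  0.1719]
scene [(np.float64(0.75), np.int64(78)), (np.float64(1.05), np.int64(76)), (np.float64(0.95), np.int64(71)), (np.float64(0.65), np.int64(6))] med t 1.002690480460587
  plate top z 0.10554648069929812 155 [0.1054, 0.1056]
top [(np.float64(0.65), np.int64(1))] med t 0.6982210111442835
  plate top z 0.10419485667096752 30 [0.1042]
```

Call:
{"op": "servo_tool", "data": {
  "targets": [
    {"gripper": 1, "dp": [0, 0.018, 0], "yaw": 0},
    {"gripper": 1, "dp": [0, 0, -0.025], "yaw": 0},
    {"gripper": 1, "dp": [0, 0, -0.03], "yaw": 0},
    {"gripper": 1, "dp": [0, -0.015, 0], "yaw": 0},
    {"gripper": 1, "dp": [0, -0.03, 0], "yaw": 0},
    {"gripper": 1, "dp": [0, 0, 0], "yaw": 0},
    {"gripper": 1, "dp": [0, 0, 0], "yaw": 0},
    {"gripper": 1, "dp": [0, 0, 0], "yaw": 0}
  ]
}}

```text
time_s: 26.2
position: [0.4918, 0.2196, 0.2259]
tcp_rot: [0.658, 0.753, 0.0, 0.0]
ft_force: [0.3, -0.2, -0.3]
gripper_width: 0.004
```

```bash
python3 -c "
from bail import *
togo(world([-.045,0,.18]),97.75,6); print(fx(tool()[0])); look()"
```

```text
t 26.2 pos [0.4918 0.2196 0.2259] ang 97.76 q6 -1.37 w 0.004 F [ 0.3391 -0.1942 -0.2747]
yaw 0.0002 dp [ 0.0001 -0.0088  0.0459] per row/6 [ 0.     -0.0015  0.0077]
[-0.0362 -0.0001  0.2259]
scene [(np.float64(0.65), np.int64(84)), (np.float64(0.75), np.int64(56)), (np.float64(0.55), np.int64(1))] med t 0.7416642291126765
  plate top z 0.10541000231458539 159 [0.1056, 0.105]
top [(np.float64(0.65), np.int64(3)), (np.float64(0.75), np.int64(1))] med t 0.7380653388947992
  plate top z 0.10546347293257265 11 [0.1055]
```

Call:
{"op": "servo_tool", "data": {
  "targets": [
    {"gripper": 1, "dp": [0, 0, 0.02], "yaw": 0},
    {"gripper": 1, "dp": [0, -0.003, 0.015], "yaw": 0},
    {"gripper": 1, "dp": [0, -0.003, 0.013], "yaw": 0},
    {"gripper": 1, "dp": [0, -0.003, 0.013], "yaw": 0},
    {"gripper": 1, "dp": [0, -0.003, 0.013], "yaw": 0},
    {"gripper": 1, "dp": [0, -0.003, 0.013], "yaw": 0},
    {"gripper": 1, "dp": [0, -0.002, 0.01], "yaw": 0},
    {"gripper": 1, "dp": [0, 0, 0.004], "yaw": 0}
  ]
}}

```text
time_s: 27.3
position: [0.4622, 0.2153, 0.1199]
tcp_rot: [0.657, 0.753, -0.012, -0.008]
ft_force: [-45.0, -0.1, 4.5]
gripper_width: 0.004
```

```bash
python3 -c "
from bail import *
togo(world([-.055,0,.118]),97.75,6); print(fx(tool()[0]))"
```

```text
t 27.3 pos [0.4622 0.2153 0.1199] ang 97.78 q6 -1.37 w 0.004 F [-44.9511  -0.0618   4.4878]
yaw 0.0005 dp [0.0003 0.0111 0.0015] per row/6 [0.0001 0.0018 0.0003]
[-0.066  -0.0003  0.1199]
```

Call:
{"op": "servo_tool", "data": {
  "targets": [
    {"gripper": 1, "dp": [0, -0.012, 0], "yaw": 0},
    {"gripper": 1, "dp": [0, 0, -0.02], "yaw": 0},
    {"gripper": 1, "dp": [0, 0, -0.04], "yaw": 0},
    {"gripper": 1, "dp": [0, 0, -0.04], "yaw": 0},
    {"gripper": 1, "dp": [0, 0, -0.02], "yaw": 0},
    {"gripper": 1, "dp": [0, 0, 0], "yaw": 0},
    {"gripper": 1, "dp": [0, 0, 0], "yaw": 0},
    {"gripper": 1, "dp": [0, 0, 0], "yaw": 0}
  ]
}}

```text
time_s: 28.3
position: [0.4618, 0.2154, 0.2435]
tcp_rot: [0.658, 0.753, -0.001, -0.0]
ft_force: [0.3, 0.5, -0.8]
gripper_width: 0.004
```

```bash
python3 - <<'E'
from bail import *
print(fx(tool()[0])); look()
p,d,c=shot('scene'); save('s5',cv2.resize(p[170:300,320:470],None,fx=4.5,fy=4.5,interpolation=cv2.INTER_CUBIC))
togo(world([-.04,0,.18]),97.75,6)
E
```

```text
[-0.0665 -0.0002  0.2435]
scene [(np.float64(0.05), np.int64(115)), (np.float64(-0.05), np.int64(7)), (np.float64(0.15), np.int64(6))] med t 0.10963866212474394
  plate top z 0.10572908442460013 202 [0.106, 0.1054]
top [(np.float64(0.05), np.int64(2))] med t 0.10192600490608386
  plate top z 0.10597791015558108 28 [0.106]
t 28.45 pos [0.462  0.2155 0.244 ] ang 97.77 q6 -1.36 w 0.007 F [ 0.0693 -0.2976  0.2317]
yaw 0.0004 dp [0.0001 0.0263 0.064 ] per row/6 [0.     0.0044 0.0107]
```

View pics/s5.png

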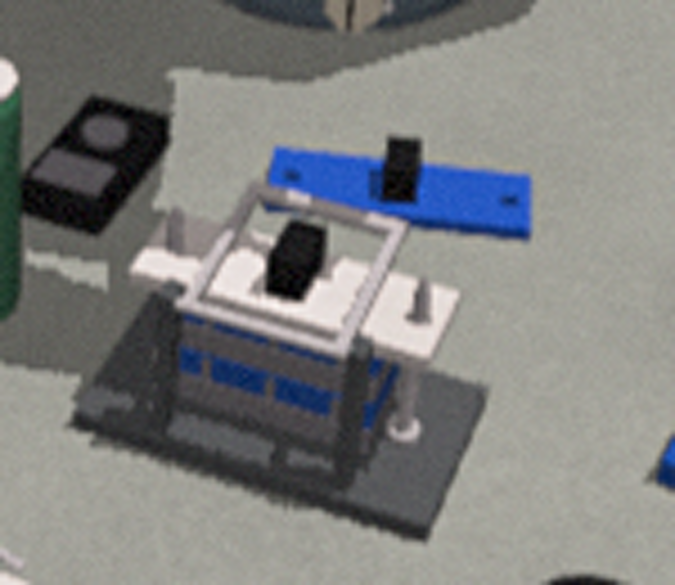

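The bail is nearly closed, at t≈0.07: its bar is at crop (330,205) in front of the stack. The plate is flat and both pins come through it. The fingers had slipped off the front of the bar, so I'll press from directly above it.

Call:
{"op": "servo_tool", "data": {
  "targets": [
    {"gripper": 1, "dp": [0, 0.0155, 0.03], "yaw": 0},
    {"gripper": 1, "dp": [0, 0, 0.04], "yaw": 0},
    {"gripper": 1, "dp": [0, 0, 0.03], "yaw": 0},
    {"gripper": 1, "dp": [0, 0, 0.01], "yaw": 0},
    {"gripper": 1, "dp": [0, 0, 0.005], "yaw": 0},
    {"gripper": 1, "dp": [0, 0, 0.005], "yaw": 0},
    {"gripper": 1, "dp": [0, 0, 0.003], "yaw": 0},
    {"gripper": 1, "dp": [0, 0, 0], "yaw": 0}
  ]
}}

```text
time_s: 29.45
position: [0.4776, 0.2177, 0.1219]
tcp_rot: [0.658, 0.753, 0.0, 0.0]
ft_force: [-0.3, -0.0, -0.7]
gripper_width: 0.006
```

```bash
python3 -c "
from bail import *
togo(world([-.05,0,.116]),97.75,6); print(fx(tool()[0]))"
```

```text
t 29.45 pos [0.4776 0.2177 0.1219] ang 97.78 q6 -1.37 w 0.006 F [-0.2797 -0.0176 -0.6655]
yaw 0.0005 dp [0.     0.0004 0.0059] per row/6 [0.     0.0001 0.001 ]
[-0.0504 -0.      0.1219]
```

Call:
{"op": "servo_tool", "data": {
  "targets": [
    {"gripper": 1, "dp": [0, 0, 0.002], "yaw": 0},
    {"gripper": 1, "dp": [0, 0, 0.002], "yaw": 0},
    {"gripper": 1, "dp": [0, 0, 0.001], "yaw": 0},
    {"gripper": 1, "dp": [0, 0, 0.001], "yaw": 0},
    {"gripper": 1, "dp": [0, 0, 0], "yaw": 0},
    {"gripper": 1, "dp": [0, 0, 0], "yaw": 0},
    {"gripper": 1, "dp": [0, 0, 0], "yaw": 0},
    {"gripper": 1, "dp": [0, 0, 0], "yaw": 0}
  ]
}}

```text
time_s: 30.45
position: [0.4778, 0.2178, 0.1175]
tcp_rot: [0.657, 0.753, 0.0, 0.0]
ft_force: [-8.7, -2.1, 23.9]
gripper_width: 0.005
```

Call:
{"op": "servo_tool", "data": {
  "targets": [
    {"gripper": 1, "dp": [0, 0, -0.003], "yaw": 0},
    {"gripper": 1, "dp": [0, 0, -0.02], "yaw": 0},
    {"gripper": 1, "dp": [0, 0, -0.05], "yaw": 0},
    {"gripper": 1, "dp": [0, -0.02, -0.05], "yaw": 0},
    {"gripper": 1, "dp": [0, -0.05, -0.03], "yaw": 0},
    {"gripper": 1, "dp": [0, -0.05, 0], "yaw": 0},
    {"gripper": 1, "dp": [0, 0, 0], "yaw": 0},
    {"gripper": 1, "dp": [0, 0, 0], "yaw": 0}
  ]
}}

```text
time_s: 31.45
position: [0.3591, 0.2016, 0.2688]
tcp_rot: [0.657, 0.753, 0.0, 0.0]
ft_force: [-0.0, 0.3, 0.9]
gripper_width: 0.003
```

```bash
python3 - <<'E'
from bail import *
look()
p,d,c=shot('scene')
# bar height: front strip points
Q=fx(cloud(d,c)); m=(d>0)&(abs(Q[...,1])<.04)&(abs(Q[...,0]+.055)<.012)&(Q[...,2]>.09); print('bar top z',np.percentile(Q[m][:,2],[50,90]),m.sum())
save('s6',cv2.resize(p[130:310,230:470],None,fx=3.2,fy=3.2,interpolation=cv2.INTER_CUBIC))
E
```

```text
scene [(np.float64(-0.05), np.int64(98)), (np.float64(0.05), np.int64(19)), (np.float64(-0.15), np.int64(2))] med t 0.02506279273401142
  plate top z 0.10564414490233491 209 [0.1067, 0.1053]
top [(np.float64(-0.05), np.int64(65)), (np.float64(0.05), np.int64(15)), (np.float64(-0.15), np.int64(1))] med t 0.024757317640306063
  plate top z 0.10527509720067788 201 [0.1053, 0.1052]
bar top z [0.1147 0.1175] 120
```

View pics/s6.png

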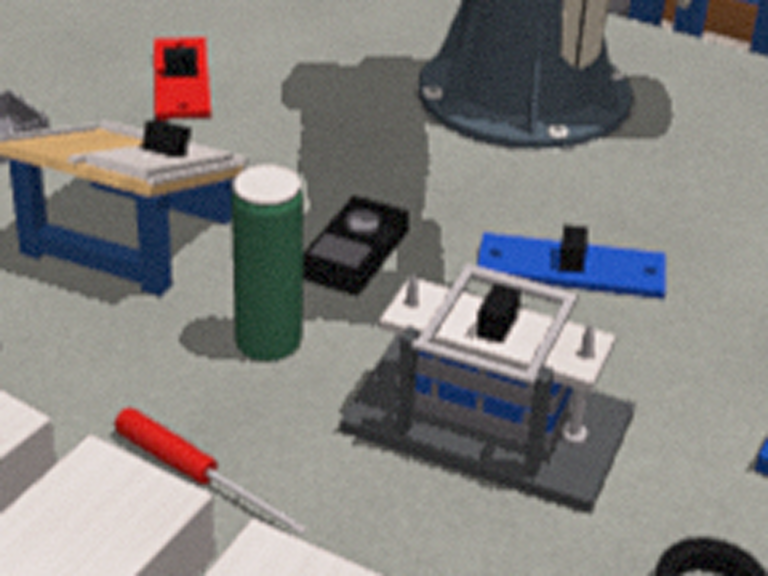

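The bail is closed, with its bar top at 0.1175 m against an expected 0.118. The plate is flat with both pins through it at (412,290) and (588,345). The spare is in the rack, the other objects are in place, and the robot is clear.

```bash
python3 -c "
from bench import job; print(job.close_job())"
```

```text
the job is handed in; nothing more can be done
None
```

The end plate with the far-apart holes is on the fixture, the bail is closed over it, and the job is handed in. It took about 31.6 s of the 61 s allowed.

- **Plate:** I lifted it from the rack and set it down briefly on bare bench to level it and turn the grip a quarter turn. I then lowered it over both pins until it touched the stack, pressing with about 15 N before letting go.
- **Bail:** I swung it over with closed fingers and pressed it from above onto its stop with about 24 N.

**Last checks:**
- The plate top reads 105 to 107 mm at both ends, against 106 mm expected, so it is flat.
- Both pins come through the plate.
- The top of the crossbar reads 117.5 mm, against 118 mm when fully closed. The camera fit put the bail angle at about 0.025 rad, which is within that fit's error.
- In the last picture the spare plate is still in its bay and the other things in view had not moved. The gripper is clear of everything.

**Didn't go to plan:** on the first downward push the fingers slid off the front of the crossbar. They met about 45 N of sideways force, below the 120 N wrist limit. That force acted on the fingertips as far as I can tell, not on the arm or gripper body, where the limit is 40 N. Afterwards the bail was nearly closed with the plate still in place, and a second push from directly above finished it.

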